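Tighten the griddle's plate screws with the T-key

ROBOT

A 7-joint arm with a two-finger parallel gripper is mounted at the origin on the work surface. World frame = base frame: x ahead of the robot, y to its left, z up, the work surface at z = 0. Lengths are in m, angles in rad, forces in N, time in s.
With the tool pointing down it reaches from about 0.4 to 0.85 m from the base axis. Payload 10.4 kg.
Tool frame: the origin (TCP) lies at the very end of the fingers, on their centre line; the grasp point (between the pads) lies 19 mm behind it; z points along the fingers, y is the line along which they close (so a half turn about z gives the same grasp; the last joint's range is limited). The gripper opens to 85 mm and grips with 20 to 120 N. Pads are 22 mm wide; open, the fingers measure 114 mm over their backs; the gripper's body (76 mm by 85 mm) begins 54 mm behind the grasp point. The pads swing forward as they close: fully open they stand 13 mm farther back than shut.
Start: joints at [-1.292, 0.332, -0.065, 1.46, 0.022, 1.35, -0.088], TCP at [0.186, 0.597, 0.231] pointing down, gripper open.
Joint ranges: [-2.6, 2.6], [-0.5, 2.12], [-1.47, 1.34], [0.16, 2.42], [-1.27, 4.41], [0.06, 2.06], [-2.6, 2.6]. Speed limits (rad/s): [2.22, 2.22, 2.79, 2.79, 3.14, 3.14, 3.14].

INTERFACE

Orientations are given as a unit quaternion [x, y, z, w].
In Python, from workcell import * gives the robot as it stands.
- The arm moves only by the tool step_arm, never from a script. Its argument "commands" is one flat list of numbers, 7 for each row, row after row: the finger opening in mm, from 0 to 85.4, then the shift along the world's x, y, z as a fraction of full scale, then the turn, a rotation vector about the world's x, y, z as a fraction of full scale. A call has exactly 10 rows; each row is the pose to reach, as a shift and turn from the pose commanded when the call began, turning the shorter way round; what a row does not reach only later rows make up. Full scale, the value 1, is 0.6 m for a shift and pi rad for a turn. A row lasts 1/8 s, in which the tool goes at most 62.5 mm and 10.7 degrees, less where a joint would pass 70% of its speed; a pose out of reach is approached as far as the arm can. A call with a number of a shift or a turn outside -1 to 1 is refused whole. A call with a gripper value outside its range is refused whole. The fingers move at their own pace and stop on an object; "squeeze" is the grip in N (left out, the last holds). Time passes only in rows, so rows that repeat a pose let the fingers close, or fill a call up. It gives the time, the measured TCP pose, the force, the opening and the grip force at its end, in the units of the state.
- get_obs(): the state, without advancing time (a new reading comes with each control period).
- camera(name): name is "scene" or "top" or "wrist"; returns the picture (480x640x3 uint8, red, green, blue); there is no depth.
- camera_params(name): a dict with "mtx" (3x3 intrinsics, pixels), "extrinsics" (4x4, takes a point from world to camera coordinates); the wrist camera has in their place "tool_from_camera" (4x4, takes a point from camera to tool coordinates, whose origin is the TCP and whose axes are the flange's). Camera axes: x right, y down, z forward; pixel columns grow to the right and rows downward; lengths in m; the calibration is good to about 2 mm. A picture is of the moment at which its call begins: read the wrist's pose just before it. camera_params takes no time and is no camera call.
- hand_in(): hands the job in; it is judged then, once.
The state is a dict: "clock": time; "joint_pos": joint angles; "joint_velocities": joint speeds; "tau": joint torques, N m; "position": TCP position; "ee_rot": TCP orientation; "ft_force": force on the tool from outside, world axes, zero at the start; "torque": the same for the moment, N m; "grip_width": opening from 0.0 (shut) to 1.0 (fully open); "grasp_force": force on a finger pad.
Only numpy, scipy, OpenCV 4.12 (cv2) and the standard library are available. Lean on these libraries where they do the work, as an engineer would, in place of code of your own. Each camera call takes 0.05 s, during which the arm holds its last target. There are 200 camera calls.

TASK

The plate of the table-top griddle has been put back, but its two big cross-slotted screws are still loose. Take the T-handled key out of its wooden stand, use it to turn both screws clockwise (seen from above) until each comes to its stop, in either order, and then hang the key back in the stand the way it hung. Leave the jar, the mug and the pepper mill where they stand.

Things in the scene. Friction and masses are not known exactly. Their poses are not given: they have to be found in the camera images.
- griddle: Table-top griddle fixed to the counter: grey body 250 (x) x 350 (y) mm, dark plate on top at 80 mm above the counter (ribs 3 mm higher, up to 65 mm from the centre). Origin: centre of its underside; x to its back, y along its long side, z up. A loose spatula lies across the plate's middle, within 50 mm of it in y, at most 30 mm high; it may shift.
- seat_a (a point): On the vertical axis of screw a (back left seen from the robot), at its slot floor, 88 mm above the counter. Fixed to the griddle, with its axes; does NOT turn with the screw. Steel head 47 mm across on a 58 mm boss: four square studs 10 mm high (tops at 98 mm) with a cross slot between them, each arm 10 mm wide, open-ended, 34 mm end to end. It does not rise or sink as it turns.
- seat_b (a point): The same point of screw b (front right seen from the robot), an identical screw.
- screw_a (a joint): Turn of screw a, rad: 0 loose, grows clockwise seen from above, hard stop at 2.2 (home). Starts at 0.2 to 0.9; stays where it is left; takes about 0.2 N m to turn. The direction of the slots at a given value differs from screw to screw and start to start and is not reported: look or feel for it (the cross repeats every quarter turn).
- screw_b (a joint): The same for screw b.
- key: Loose T-handled key, 104 mm tall, 0.2 to 0.3 kg. Origin: centre of the bit's lower end; z up to the handle. Bit: cross of two blades along x and y, each 30 mm long, 4 mm thick, 16 mm high (3 mm play each side in the slot, about 0.2 rad either way). Then a collar of 20 mm diameter, a 12 mm shaft. Handle: black bar 110 mm long along y, 16 mm thick (x), 18 mm high.
- key_bar (a point): Middle of the key's cross-bar, 95 mm above the bit's lower end; axes as the key's. Pinch the bar here across its 16 mm thickness.
- key_tip (a point): Centre of the lower end of the key's bit.
- stand: Wooden key stand fixed to the counter: base 100 (x) x 120 (y) x 8 mm, two upright cheeks 80 mm long in x, 16 mm thick, tops at 108 mm, inner faces 58 mm apart in y. A stop 8 mm high on both ends of each cheek top, 64 mm between them. The key's bar rests on the cheeks, its shaft between them, its bit 14 mm above the base. Origin: centre of the underside; z up.
- rest (a point): Where the middle of the key's bar belongs when it hangs in the stand: midway between the cheeks, 117 mm above the counter; axes as the stand's (the bar lies along y, either way round).
- jar: Bystander: jar with steel cap, 70 mm in diameter, 100 mm tall; origin at the centre of its underside. It may change sides with the stand.
- mug: Bystander: white mug, 80 mm in diameter, 90 mm tall, handle on its y side; origin under its centre.
- mill: Bystander: turned wooden pepper mill, 54 mm in diameter, 150 mm tall; origin under its centre.
There are look-alikes about, which are no part of the job. There is more than one size of the stand; the one meant has the size given above.

How it is judged:
On the way, in this order (a step that is already met when the one before it is completed fails the run):
1. the key is lifted clear of its stand (z of key_bar in the frame of rest above 0.03 m), for 0.1 s.
2. one screw is home, with the key's bit in its slots (((value of joint screw_a above 2.05 rad and (horizontal distance between key_tip and seat_a below 0.008 m and z of key_tip in the frame of seat_a below 0.007 m)) or (value of joint screw_b above 2.05 rad and (horizontal distance between key_tip and seat_b below 0.008 m and z of key_tip in the frame of seat_b below 0.007 m)))), for 0.1 s.
3. both screws are home, with the key's bit in the slots of the second (value of joint each of screw_a, screw_b above 2.05 rad and ((horizontal distance between key_tip and seat_a below 0.008 m and z of key_tip in the frame of seat_a below 0.007 m) or (horizontal distance between key_tip and seat_b below 0.008 m and z of key_tip in the frame of seat_b below 0.007 m))), for 0.1 s.
At the end, for the whole second after the job is handed in: Both screws at 2.05 rad or more (stop 2.2). The key hangs in the stand at rest: bar middle within 25 mm sideways and 6 mm in height of the rest point, upright within 0.1 rad, bar within 0.35 rad of the stand's y. Jar, mug and mill within 40 mm of their first places (value of joint each of screw_a, screw_b above 2.05 rad and horizontal distance between key_bar and rest below 0.025 m and z of key_bar in the frame of rest between -0.006 and 0.006 m and angle between key's own z axis and vertical below 0.1 rad and angle between the y axis of key and the y axis of stand, either way round below 0.35 rad and linear speed of key below 0.02 m/s and distance of each of jar, mug, mill from where it was at the start of the episode below 0.04 m); the robot touches nothing.
It fails at once if jar is pushed more than 40 mm from its place (distance of jar from where it was at the start of the episode above 0.04 m).
It fails at once if mug is pushed more than 40 mm from its place (distance of mug from where it was at the start of the episode above 0.04 m).
It fails at once if mill is pushed more than 40 mm from its place (distance of mill from where it was at the start of the episode above 0.04 m).
It also fails if it takes over 72 s, if anything falls off the work surface, if the arm or the gripper's body presses on something with over 40 N, if the wrist force passes 120 N, or if a joint passes its speed limit or range.

## Working session

There is one attempt and no reset: what is moved stays moved. The work goes in short steps, Python scripts to look and compute and a tool call to move; the robot and the scene stay as the last step left them, time stands still between calls to the robot, and variables do not carry over. Pictures are saved under pics/ and viewed, at most 10 in all, crops included, and the job is handed in when it is done.

Besides the shell and the picture viewer there is one more tool, called in YAML: its name, and indented under it one key for each argument. step_arm: Moves the arm, as the interface text tells. Its arguments: {"type":"object","properties":{"commands":{"type":"array","items":{"type":"number"}},"squeeze":{"type":"number"}},"required":["commands"]}

```bash
mkdir -p pics; ls; cat > h.py <<'E'
from workcell import *
import numpy as np, cv2
from scipy.spatial.transform import Rotation as R
def snap(n,f,crop=None,scale=1):
    o=get_obs(); im=cv2.cvtColor(camera(n),cv2.COLOR_RGB2BGR)
    cv2.imwrite(f'pics/{f}_full.png',im)
    if crop: x0,y0,x1,y1=crop; im=im[y0:y1,x0:x1]
    cv2.imwrite(f'pics/{f}.png',cv2.resize(im,None,fx=scale,fy=scale,interpolation=cv2.INTER_CUBIC))
    return o
def pose(n,o=None):
    p=camera_params(n); 
    if n!='wrist': return np.array(p['mtx']),np.array(p['extrinsics'])
    o=o or get_obs(); T=np.eye(4); T[:3,:3]=R.from_quat(o['ee_rot']).as_matrix(); T[:3,3]=o['position']
    return np.array(p['mtx']),np.linalg.inv(T@np.array(p['tool_from_camera']))
def px2w(n,u,v,z,o=None):
    K,E=pose(n,o); d=E[:3,:3].T@np.linalg.solve(K,[u,v,1]); c=-E[:3,:3].T@E[:3,3]
    return c+d*(z-c[2])/d[2]
def w2px(n,p,o=None):
    K,E=pose(n,o); q=K@(E[:3,:3]@np.array(p)+E[:3,3]); return q[:2]/q[2]
E
python3 - <<'E'
from h import *
o=snap('top','top'); snap('scene','scene')
print(o)
for n in ['top','scene','wrist']: print(n,camera_params(n))
a=cv2.imread('pics/top.png')
E
```

```text
pics
{'clock': 0.0, 'joint_pos': array([-1.29159788,  0.33287869, -0.06467942,  1.46096558,  0.02159806,
        1.3498625 , -0.08850043]), 'joint_velocities': array([-1.69403494e-04, -2.50057371e-04,  2.48495274e-04, -1.38693185e-03,
       -9.09220760e-05,  1.55853387e-03,  7.78796042e-04]), 'tau': array([-1.26514351e-03, -6.25450659e+01,  4.81068750e-02, -3.91600907e+01,
        1.60705845e-02,  9.95074224e-03,  2.42900433e-05]), 'position': array([0.18567847, 0.59639018, 0.23050002]), 'ee_rot': array([ 1.50326577e-01,  9.88636140e-01, -7.05778461e-04, -7.19220867e-05]), 'ft_force': array([-1.3547297 ,  0.15695038,  0.04458428]), 'torque': array([ 0.01744036, -0.02999715,  0.01303019]), 'grasp_force': 0.0, 'grip_width': 1.006725703212891}
top {'mtx': array([[544.00795316,   0.        , 304.9620682 ],
       [  0.        , 544.00795316, 234.15737955],
       [  0.        ,   0.        ,   1.        ]]), 'extrinsics': array([[-1.58478809e-03, -9.99890916e-01,  1.46848426e-02,
        -7.58503247e-03],
       [-9.99375804e-01,  1.06537856e-03, -3.53110034e-02,
         4.89291842e-01
[... 434 characters left out ...]
1397, -0.07530734, -0.83444996, -0.19388388],
       [-0.8257165 ,  0.12046501, -0.55107208,  1.71325368],
       [ 0.        ,  0.        ,  0.        ,  1.        ]])}
wrist {'mtx': array([[395.38943944,   0.        , 324.44528616],
       [  0.        , 395.38943944, 247.10780165],
       [  0.        ,   0.        ,   1.        ]]), 'tool_from_camera': array([[-5.22784651e-04, -9.47628857e-01, -3.19373256e-01,
         8.24027136e-02],
       [ 9.99999574e-01, -2.52425723e-04, -8.87921962e-04,
        -2.60924035e-04],
       [ 7.60802448e-04, -3.19373585e-01,  9.47628585e-01,
        -1.43118761e-01],
       [ 0.00000000e+00,  0.00000000e+00,  0.00000000e+00,
         1.00000000e+00]])}
```

View pics/top.png

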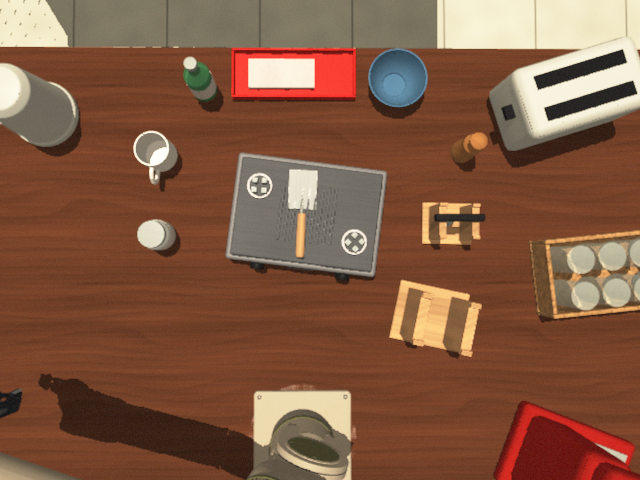

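View pics/scene.png

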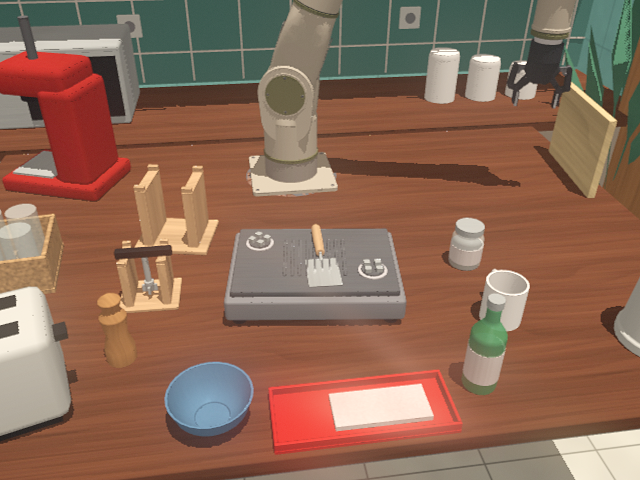

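Candidates for the key and stand: the small stand with the key at top (451,222), and the larger empty stand at (436,318), which is a look-alike. The key hangs in the small one. Screw a is at (259,185) and screw b at (354,241). I'll check these in an enlarged crop.

```bash
python3 - <<'E'
from h import *
im=cv2.imread('pics/top_full.png')
def c(x0,y0,w,h,W,H): return cv2.resize(im[y0:y0+h,x0:x0+w],(W,H),interpolation=cv2.INTER_CUBIC)
A=c(410,185,80,75,400*2,375*2)[:, :]
A=cv2.resize(A,(480,450)); B=c(239,165,40,37,320,296); C=c(334,222,40,37,320,296)
out=np.zeros((592,800,3),np.uint8); out[:450,:480]=A; out[:296,480:]=B; out[296:,480:]=C
cv2.imwrite('pics/comp.png',out)
E
```

```text
(no output)
```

View pics/comp.png

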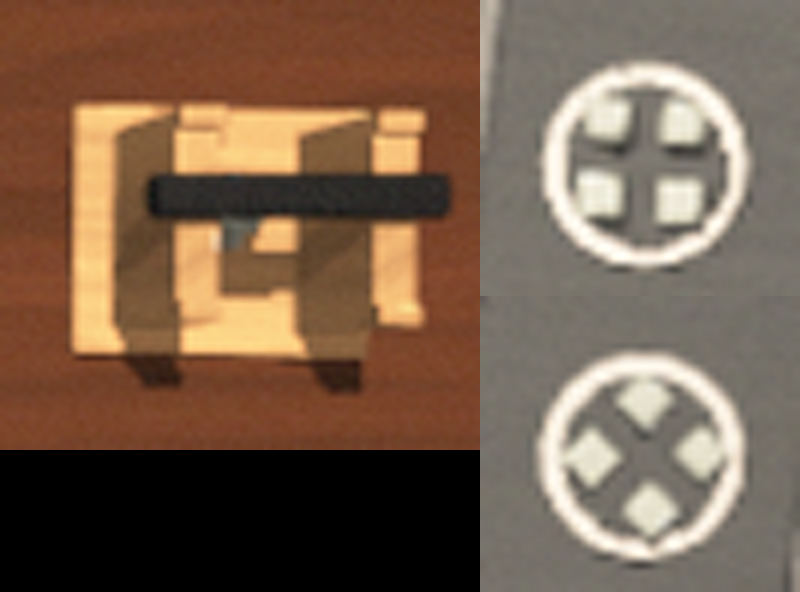

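The key hangs in the small stand, with bar ends at top px (434.8,217.6) and (485,217.5). Screw a's studs centre on (259.3,184.9) and its slots are almost image-aligned. Screw b's centre on (355.0,241.8) with slots at about 45°.

```bash
python3 - <<'E'
from h import *
k1,k2=px2w('top',434.8,217.6,.122),px2w('top',485.1,217.5,.122)
print('bar',(k1+k2)/2,np.linalg.norm(k1-k2),np.degrees(np.arctan2(*(k1-k2)[[1,0]])))
# stand: base left edge corners z=.008, A crop
f=lambda x,y:(410+x/6,185+y/6)
for n,p,z in [('baseTL',(75,103),.008),('baseBL',(73,355),.008),('cheekRtop TR',(425,110),.116),('cheekR BR',(424,327),.116)]:
    print(n,px2w('top',*f(*p),z))
def studs(P,x0,y0):
    W=np.array([px2w('top',x0+(x-480)/8,y0+y/8,.098)[:2] for x,y in P]); c=W.mean(0)
    a=[np.degrees(np.arctan2(*(w-c)[::-1]))%90 for w in W]
    print(c,'diag',a,'r',np.linalg.norm(W-c,axis=1),'az',np.degrees(np.arctan2(c[1],c[0])))
studs([(608,119),(684,123),(600,195),(679,201)],239,165)
studs([(645,397-296),(592,458-296),(703,453-296),(651,511-296)],334,222)
for n,u,v,z in [('mill base',461,155,.03),('jar',155,236,.1),('mug',152,150,.09)]: print(n,px2w('top',u,v,z))
print(px2w('top',300,245,.1))
E
```

```text
bar [ 0.5217455  -0.35021552  0.122     ] 0.11197009049606592 90.07827457666824
baseTL [ 0.56669839 -0.29368697  0.008     ]
baseBL [ 0.46476045 -0.29193552  0.008     ]
cheekRtop TR [ 0.55388018 -0.39914591  0.116     ]
cheekR BR [ 0.47317697 -0.39771936  0.116     ]
[0.59721807 0.09570957] diag [np.float64(40.55512000731692), np.float64(41.68227963948722), np.float64(39.893581947377925), np.float64(41.03543304875129)] r [0.01506688 0.01552538 0.01565381 0.01555357] az 9.104745905928079
[ 0.46869975 -0.11945906] diag [np.float64(2.4589647930272784), np.float64(3.271404178883941), np.float64(1.7251312404850978), np.float64(3.0287602937213194)] r [0.01626976 0.01573641 0.01557851 0.0158479 ] az -14.298736933636537
mill base [ 0.67794226 -0.38219187  0.03      ]
jar [0.48229181 0.32845449 0.1       ]
mug [0.67765304 0.33940984 0.09      ]
[0.46172983 0.00428378 0.1       ]
```

step_arm:
  commands: [60, 0.25, -0.1, 0.05, 0, 0, -0.05, 60, 0.35, -0.2, 0.05, 0, 0, -0.1, 60, 0.45, -0.3, 0.05, 0, 0, -0.15, 60, 0.5, -0.4, 0.05, 0, 0, -0.2, 60, 0.52, -0.5, 0.05, 0, 0, -0.25, 60, 0.52, -0.6, 0.05, 0, 0, -0.3, 60, 0.52, -0.7, 0.05, 0, 0, -0.35, 60, 0.52, -0.8, 0.05, 0, 0, -0.404, 60, 0.52, -0.9, 0.05, 0, 0, -0.404, 60, 0.52, -1, 0.05, 0, 0, -0.404]
  squeeze: 60

```text
clock: 1.35
position: [0.4893, 0.1008, 0.2607]
ee_rot: [0.707, 0.707, -0.0, -0.0]
ft_force: [0.3, 0.0, 0.3]
grip_width: 0.701
grasp_force: 0.0
```

step_arm:
  commands: [60, 0.04, -0.1, 0, 0, 0, 0, 60, 0.04, -0.2, 0, 0, 0, 0, 60, 0.04, -0.3, 0, 0, 0, 0, 60, 0.04, -0.4, 0, 0, 0, 0, 60, 0.04, -0.5, 0, 0, 0, 0, 60, 0.04, -0.58, 0, 0, 0, 0, 60, 0.04, -0.58, 0, 0, 0, 0, 60, 0.04, -0.58, 0, 0, 0, 0, 60, 0.04, -0.58, 0, 0, 0, 0, 60, 0.04, -0.58, 0, 0, 0, 0]

```text
clock: 2.6
position: [0.5139, -0.2439, 0.2609]
ee_rot: [0.707, 0.708, 0.0, -0.0]
ft_force: [0.2, 1.5, -0.0]
grip_width: 0.697
grasp_force: 0.0
```

```bash
python3 - <<'E'
from h import *
o=snap('wrist','w1')
print(o['position'],o['ee_rot'],o['joint_pos'])
K,E=pose('wrist',o); print('bar expected',w2px('wrist',[.5217,-.35,.126],o))
E
```

```text
[ 0.51385633 -0.24394228  0.2609317 ] [ 7.06514959e-01  7.07698054e-01  2.74558398e-04 -4.26211752e-05] [-0.28244755  0.22526393  0.76334625  1.60431554 -0.15862924  1.37552447
  0.50081426]
bar expected [334.28761016 356.13077168]
```

View pics/w1.png

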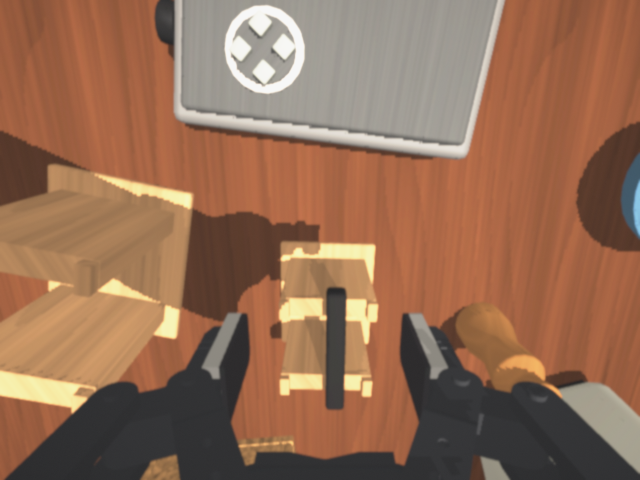

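The wrist view shows the bar from (337,290) to (335,408) and the larger decoy stand on the left. Screw b is at (262,48), with its studs on the diagonals.

```bash
python3 - <<'E'
from h import *
o=dict(position=[0.51385633,-0.24394228,0.2609317],ee_rot=[7.06514959e-01,7.07698054e-01,2.74558398e-04,-4.26211752e-05])
a,b=px2w('wrist',336.5,289.5,.126,o),px2w('wrist',335,409,.122,o)
print(a,b,(a+b)/2)
W=np.array([px2w('wrist',u,v,.098,o)[:2] for u,v in [(260,24),(241,48),(284,47),(264,72)]])
print(W.mean(0),[np.degrees(np.arctan2(*(w-W.mean(0))[::-1]))%90 for w in W])
for u,v in [(281,311),(375,315),(281,388),(369,390)]: print(px2w('wrist',u,v,.112,o))
E
```

```text
[ 0.52285966 -0.29026821  0.126     ] [ 0.52293016 -0.40647376  0.122     ] [ 0.52289491 -0.34837099  0.124     ]
[ 0.46994279 -0.11853679] [np.float64(3.17984884694215), np.float64(0.15909284428377646), np.float64(2.340877179246769), np.float64(1.7710495172194527)]
[ 0.47776766 -0.31620954  0.112     ]
[ 0.55544681 -0.31980202  0.112     ]
[ 0.47517625 -0.39241307  0.112     ]
[ 0.55325727 -0.39443296  0.112     ]
```

step_arm:
  commands: [50, 0.0145, -0.09, 0, 0, 0, 0, 50, 0.0145, -0.176, 0, 0, 0, 0, 50, 0.0145, -0.176, -0.08, 0, 0, 0, 50, 0.0145, -0.176, -0.16, 0, 0, 0, 50, 0.0145, -0.176, -0.22, 0, 0, 0, 50, 0.0145, -0.176, -0.25, 0, 0, 0, 50, 0.0145, -0.176, -0.272, 0, 0, 0, 10, 0.0145, -0.176, -0.272, 0, 0, 0, 10, 0.0145, -0.176, -0.272, 0, 0, 0, 10, 0.0145, -0.176, -0.272, 0, 0, 0]
  squeeze: 100

```text
clock: 3.9
position: [0.5229, -0.3511, 0.0992]
ee_rot: [0.707, 0.707, 0.0, 0.001]
ft_force: [-1.8, 0.8, 6.8]
grip_width: 0.167
grasp_force: 98.4
```

step_arm:
  commands: [10, 0, 0, 0.1, 0, 0, 0, 10, 0, 0, 0.2, 0, 0, 0, 10, 0, 0.01, 0.22, 0, 0, 0, 10, -0.02, 0.08, 0.22, 0, 0, 0.05, 10, -0.04, 0.16, 0.22, 0, 0, 0.1, 10, -0.06, 0.24, 0.22, 0, 0, 0.15, 10, -0.08, 0.32, 0.22, 0, 0, 0.2, 10, -0.089, 0.387, 0.2, 0, 0, 0.25, 10, -0.089, 0.387, 0.168, 0, 0, 0.264, 10, -0.089, 0.387, 0.168, 0, 0, 0.264]
  squeeze: 120

```text
clock: 5.15
position: [0.4675, -0.1178, 0.1969]
ee_rot: [0.362, 0.932, -0.0, -0.002]
ft_force: [0.4, 0.0, -2.5]
grip_width: 0.162
grasp_force: 117.8
```

```bash
python3 - <<'E'
from h import *
o=snap('wrist','w2',(220,140,420,340),3)
print(o['position'],R.from_quat(o['ee_rot']).as_matrix()[:,1:3].T,o['joint_pos'],o['ft_force'])
print(w2px('wrist',[.4693,-.119,.098],o)); t=np.array(o['position'])
print('tip',w2px('wrist',t-[0,0,.077],o))
for s in (1,-1):
  for ax in (0,1):
    d=R.from_quat(o['ee_rot']).as_matrix()[:,ax]*.015*s; print(w2px('wrist',t-[0,0,.077]+d,o))
E
```

```text
[ 0.46746386 -0.11782046  0.19692406] [[ 6.75082367e-01  7.37739729e-01 -1.97266788e-03]
 [-3.18472746e-03  2.40322604e-04 -9.99994900e-01]] [-0.43300386  0.02335451  0.60066872  1.89921565 -0.01371034  1.22631976
  1.00192523] [ 0.39674774  0.02232794 -2.47998872]
[326.1294354  251.50784058]
tip [325.55423059 260.18620681]
[325.56382181 236.04065208]
[350.80062963 260.18167556]
[325.54502312 283.36568538]
[300.31108666 260.19073748]
```

View pics/w2.png

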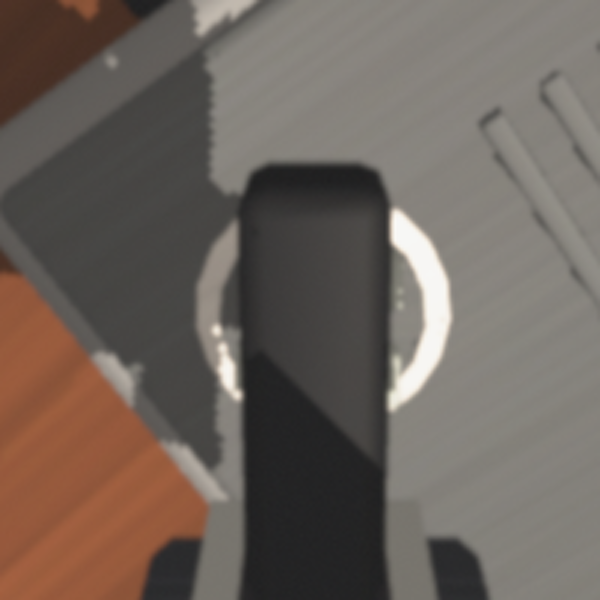

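step_arm:
  commands: [10, 0.003, -0.002, 0, 0, 0, 0, 10, 0.003, -0.002, -0.01, 0, 0, 0, 10, 0.003, -0.002, -0.02, 0, 0, 0, 10, 0.003, -0.002, -0.03, 0, 0, 0, 10, 0.003, -0.002, -0.035, 0, 0, 0, 10, 0.003, -0.002, -0.038, 0, 0, 0, 10, 0.003, -0.002, -0.041, 0, 0, 0, 10, 0.003, -0.002, -0.041, 0, 0, 0, 10, 0.003, -0.002, -0.041, 0, 0, 0, 10, 0.003, -0.002, -0.041, 0, 0, 0]

```text
clock: 6.45
position: [0.4707, -0.1197, 0.174]
ee_rot: [0.362, 0.932, 0.0, 0.0]
ft_force: [-0.2, 0.5, -2.7]
grip_width: 0.158
grasp_force: 117.8
```

step_arm:
  commands: [10, -0.0023, 0.001, 0, 0, 0, 0, 10, -0.0023, 0.001, -0.003, 0, 0, 0, 10, -0.0023, 0.001, -0.006, 0, 0, 0, 10, -0.0023, 0.001, -0.009, 0, 0, 0, 10, -0.0023, 0.001, -0.011, 0, 0, 0, 10, -0.0023, 0.001, -0.013, 0, 0, 0, 10, -0.0023, 0.001, -0.013, 0, 0, 0, 10, -0.0023, 0.001, -0.013, 0, 0, 0, 10, -0.0023, 0.001, -0.013, 0, 0, 0, 10, -0.0023, 0.001, -0.013, 0, 0, 0]

```text
clock: 7.7
position: [0.4692, -0.1191, 0.1661]
ee_rot: [0.362, 0.932, 0.0, 0.0]
ft_force: [-0.2, 0.7, -2.8]
grip_width: 0.165
grasp_force: 117.8
```

```bash
python3 - <<'E'
from h import *
o=get_obs(); print(o['position'],o['ft_force'],o['torque'],o['joint_pos'])
E
```

```text
[ 0.46924453 -0.11905368  0.16613417] [-0.22964565  0.68846729 -2.83500871] [ 0.04745079 -0.05213229  0.00304023] [-0.42477821  0.06009161  0.6055205   1.93655974 -0.03749467  1.15575595
  1.02419823]
```

step_arm:
  commands: [10, 0, 0, 0, 0, 0, -0.04, 10, 0, 0, 0, 0, 0, -0.08, 10, 0, 0, 0, 0, 0, -0.12, 10, 0, 0, 0, 0, 0, -0.16, 10, 0, 0, 0, 0, 0, -0.2, 10, 0, 0, 0, 0, 0, -0.24, 10, 0, 0, 0, 0, 0, -0.28, 10, 0, 0, 0, 0, 0, -0.32, 10, 0, 0, 0, 0, 0, -0.36, 10, 0, 0, 0, 0, 0, -0.36]

```text
clock: 8.95
position: [0.4692, -0.1193, 0.1662]
ee_rot: [0.805, 0.593, -0.0, 0.0]
ft_force: [-0.1, -0.9, -2.1]
grip_width: 0.16
grasp_force: 118.1
```

```bash
cat > s.py <<'E'
from h import *
o=get_obs(); y=R.from_quat(o['ee_rot']).as_matrix()[:,1]
print(o['position'].round(4),'yaw',np.degrees(np.arctan2(y[1],y[0])).round(1),o['ft_force'].round(1),o['torque'].round(2),'j',o['joint_pos'].round(2))
E
python3 s.py
```

```text
[ 0.4692 -0.1193  0.1662] yaw -17.2 [-0.1 -0.9 -2.1] [-0.32  0.18  0.11] j [-0.47  0.06  0.65  1.94 -0.04  1.16 -0.1 ]
```

step_arm:
  commands: [10, 0, 0, 0, 0, 0, -0.03, 10, 0, 0, 0, 0, 0, -0.06, 10, 0, 0, 0, 0, 0, -0.09, 10, 0, 0, 0, 0, 0, -0.12, 10, 0, 0, 0, 0, 0, -0.14, 10, 0, 0, 0, 0, 0, -0.16, 10, 0, 0, 0, 0, 0, -0.18, 10, 0, 0, 0, 0, 0, -0.18, 10, 0, 0, 0, 0, 0, -0.18, 10, 0, 0, 0, 0, 0, -0.18]

```text
clock: 10.2
position: [0.469, -0.119, 0.166]
ee_rot: [0.939, 0.345, -0.0, -0.0]
ft_force: [-3.6, 1.0, 2.0]
grip_width: 0.161
grasp_force: 118.5
```

```bash
python3 s.py
```

```text
[ 0.469 -0.119  0.166] yaw -49.6 [-3.6  1.   2. ] [0.23 1.2  0.16] j [-0.49  0.06  0.67  1.94 -0.04  1.16 -0.67]
```

step_arm:
  commands: [10, 0, 0, 0, 0, 0, -0.02, 10, 0, 0, 0, 0, 0, -0.04, 10, 0, 0, 0, 0, 0, -0.06, 10, 0, 0, 0, 0, 0, -0.08, 10, 0, 0, 0, 0, 0, -0.09, 10, 0, 0, 0, 0, 0, -0.1, 10, 0, 0, 0, 0, 0, -0.1, 10, 0, 0, 0, 0, 0, -0.1, 10, 0, 0, 0, 0, 0, -0.1, 10, 0, 0, 0, 0, 0, -0.1]

```text
clock: 11.45
position: [0.4691, -0.1187, 0.1661]
ee_rot: [0.981, 0.195, -0.0, 0.0]
ft_force: [-6.2, 0.9, 3.8]
grip_width: 0.167
grasp_force: 121.6
```

```bash
python3 s.py
```

```text
[ 0.4691 -0.1187  0.1661] yaw -67.5 [-6.2  0.9  3.8] [0.27 1.35 1.93] j [-0.5   0.06  0.68  1.94 -0.04  1.16 -0.98]
```

step_arm:
  commands: [10, 0, 0, 0, 0, 0, 0.03, 10, 0, 0, 0, 0, 0, 0.045, 10, 0, 0, 0.03, 0, 0, 0.045, 10, 0, 0, 0.08, 0, 0, 0.045, 10, 0, 0, 0.13, 0, 0, 0.06, 10, 0.05, 0.08, 0.13, 0, 0, 0.11, 10, 0.1, 0.16, 0.13, 0, 0, 0.16, 10, 0.15, 0.24, 0.13, 0, 0, 0.21, 10, 0.18, 0.3, 0.13, 0, 0, 0.26, 10, 0.18, 0.3, 0.13, 0, 0, 0.31]

```text
clock: 12.7
position: [0.5784, 0.0653, 0.243]
ee_rot: [0.773, 0.634, 0.0, -0.0]
ft_force: [0.0, -0.3, -2.9]
grip_width: 0.163
grasp_force: 117.9
```

```bash
python3 s.py; python3 - <<'E'
from h import *
o=snap('top','top2',(190,130,430,290),3)
E
```

```text
[0.5784 0.0653 0.243 ] yaw -11.3 [ 0.  -0.3 -2.9] [-0.06  0.04  0.01] j [-0.61  0.24  0.5   1.59 -0.12  1.34 -0.29]
```

View pics/top2.png

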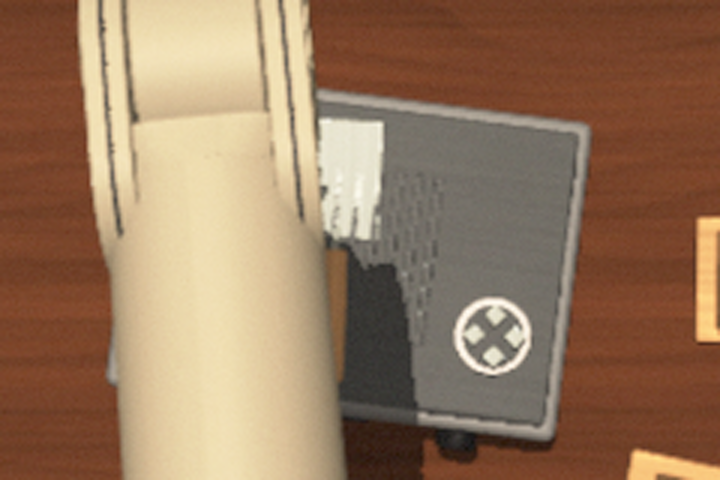

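Screw b now shows its studs at 0/90 in the image: left (475,333), top (495,315). It has turned about 94°. Next I'll check whether the key slipped in the grip.

```bash
python3 - <<'E'
from h import *
snap('wrist','w3')
im=[cv2.imread(f'pics/{f}_full.png') for f in('w2','w3')]
for i in im:
    g=i.max(2).astype(int)
    for v in (200,215,230,245,260,275): 
        print(v, [int(x) for x in np.where(g[v,280:380]<75)[0][[0,-1]]+280] if (g[v,280:380]<75).any() else None, end=' ')
    print()
out=np.hstack([i[150:400,220:430] for i in im]); cv2.imwrite('pics/cmp.png',cv2.resize(out,None,fx=1.9,fy=1.9))
E
```

```text
200 [280, 346] 215 [280, 348] 230 [280, 349] 245 [280, 348] 260 [280, 348] 275 [280, 347] 
200 [303, 345] 215 [300, 349] 230 [300, 349] 245 [299, 348] 260 [301, 348] 275 [301, 347]
```

View pics/cmp.png

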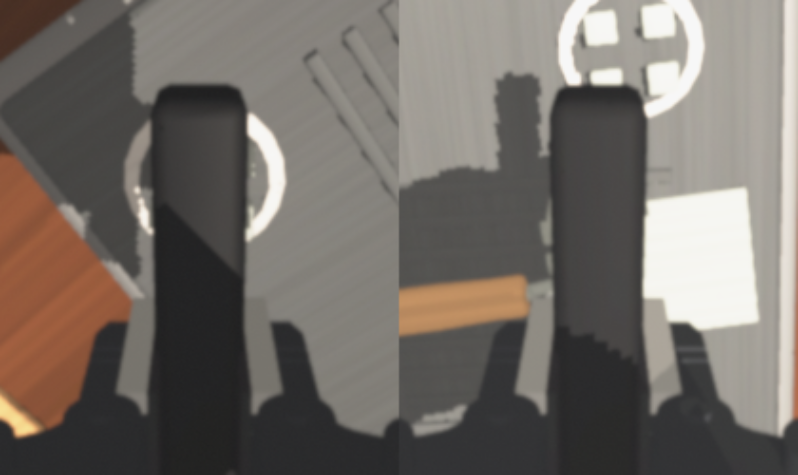

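```bash
python3 - <<'E'
from h import *
o=get_obs(); print(o['position'])
f=lambda x,y:(220+(x-399)/1.9,150+y/1.9)
P=[px2w('wrist',*f(x,y),.098,o)[:2] for x,y in [(600,28),(658,20),(662,77)]]
c=(P[0]+P[2])/2; print(c,[np.degrees(np.arctan2(*(p-c)[::-1]))%90 for p in P],[np.linalg.norm(p-c) for p in P])
E
```

```text
[0.5778129  0.06139119 0.24361156]
[0.59799785 0.09562268] [np.float64(40.32364484618773), np.float64(39.477766801707595), np.float64(40.323644846187996)] [np.float64(0.015218858340746617), np.float64(0.015812415861363276), np.float64(0.015218858340746698)]
```

step_arm:
  commands: [10, 0.01, 0.02, 0, 0, 0, 0.055, 10, 0.02, 0.04, 0, 0, 0, 0.11, 10, 0.033, 0.057, 0, 0, 0, 0.165, 10, 0.033, 0.057, 0, 0, 0, 0.22, 10, 0.033, 0.057, 0, 0, 0, 0.275, 10, 0.033, 0.057, -0.01, 0, 0, 0.33, 10, 0.033, 0.057, -0.02, 0, 0, 0.385, 10, 0.033, 0.057, -0.04, 0, 0, 0.44, 10, 0.033, 0.057, -0.06, 0, 0, 0.495, 10, 0.033, 0.057, -0.073, 0, 0, 0.539]

```text
clock: 14.05
position: [0.5971, 0.0942, 0.1997]
ee_rot: [0.043, 0.999, 0.0, 0.0]
ft_force: [-0.1, 0.6, -2.4]
grip_width: 0.163
grasp_force: 117.9
```

step_arm:
  commands: [10, 0, 0, 0, 0, 0, 0, 10, 0, 0, 0, 0, 0, 0, 10, 0, 0, -0.01, 0, 0, 0, 10, 0, 0, -0.02, 0, 0, 0, 10, 0, 0, -0.025, 0, 0, 0, 10, 0, 0, -0.03, 0, 0, 0, 10, 0, 0, -0.03, 0, 0, 0, 10, 0, 0, -0.03, 0, 0, 0, 10, 0, 0, -0.03, 0, 0, 0, 10, 0, 0, -0.03, 0, 0, 0]

```text
clock: 15.3
position: [0.5971, 0.0951, 0.1824]
ee_rot: [0.043, 0.999, 0.0, 0.0]
ft_force: [-0.4, -0.0, -3.1]
grip_width: 0.163
grasp_force: 117.9
```

```bash
python3 s.py
```

```text
[0.5971 0.0951 0.1824] yaw 85.1 [-0.4 -0.  -3.1] [-0.01 -0.01  0.  ] j [-0.45  0.32  0.26  1.6  -0.09  1.24  1.32]
```

step_arm:
  commands: [10, 0.001, 0.001, -0.005, 0, 0, 0, 10, 0.001, 0.001, -0.01, 0, 0, 0, 10, 0.001, 0.001, -0.015, 0, 0, 0, 10, 0.001, 0.001, -0.018, 0, 0, 0, 10, 0.001, 0.001, -0.021, 0, 0, 0, 10, 0.001, 0.001, -0.024, 0, 0, 0, 10, 0.001, 0.001, -0.027, 0, 0, 0, 10, 0.001, 0.001, -0.027, 0, 0, 0, 10, 0.001, 0.001, -0.027, 0, 0, 0, 10, 0.001, 0.001, -0.027, 0, 0, 0]

```text
clock: 16.55
position: [0.5977, 0.0958, 0.1662]
ee_rot: [0.043, 0.999, 0.0, 0.0]
ft_force: [0.3, -0.6, -3.0]
grip_width: 0.159
grasp_force: 117.9
```

```bash
python3 s.py
```

```text
[0.5977 0.0958 0.1662] yaw 85.1 [ 0.3 -0.6 -3. ] [0.04 0.01 0.02] j [-0.45  0.33  0.26  1.62 -0.09  1.21  1.32]
```

The bit is in the slot with no contact force. Now turn clockwise.

step_arm:
  commands: [10, 0, 0, 0, 0, 0, -0.045, 10, 0, 0, 0, 0, 0, -0.09, 10, 0, 0, 0, 0, 0, -0.135, 10, 0, 0, 0, 0, 0, -0.18, 10, 0, 0, 0, 0, 0, -0.225, 10, 0, 0, 0, 0, 0, -0.27, 10, 0, 0, 0, 0, 0, -0.315, 10, 0, 0, 0, 0, 0, -0.36, 10, 0, 0, 0, 0, 0, -0.4, 10, 0, 0, 0, 0, 0, -0.4]

```text
clock: 17.8
position: [0.5981, 0.0958, 0.1664]
ee_rot: [0.621, 0.784, 0.0, 0.001]
ft_force: [0.9, -0.1, -3.1]
grip_width: 0.164
grasp_force: 120.8
```

```bash
python3 s.py
```

```text
[0.5981 0.0958 0.1664] yaw 13.2 [ 0.9 -0.1 -3.1] [-0.1  -0.92 -0.25] j [-0.6   0.35  0.45  1.62 -0.16  1.21  0.12]
```

step_arm:
  commands: [10, 0, 0, 0, 0, 0, -0.02, 10, 0, 0, 0, 0, 0, -0.04, 10, 0, 0, 0, 0, 0, -0.06, 10, 0, 0, 0, 0, 0, -0.08, 10, 0, 0, 0, 0, 0, -0.1, 10, 0, 0, 0, 0, 0, -0.12, 10, 0, 0, 0, 0, 0, -0.12, 10, 0, 0, 0, 0, 0, -0.12, 10, 0, 0, 0, 0, 0, -0.12, 10, 0, 0, 0, 0, 0, -0.12]

```text
clock: 19.05
position: [0.5977, 0.0957, 0.1661]
ee_rot: [0.757, 0.653, 0.0, 0.0]
ft_force: [0.8, -0.3, -2.2]
grip_width: 0.163
grasp_force: 122.0
```

```bash
python3 s.py
```

```text
[0.5977 0.0957 0.1661] yaw -8.4 [ 0.8 -0.3 -2.2] [-0.15 -0.25 -0.31] j [-0.65  0.36  0.51  1.63 -0.18  1.21 -0.24]
```

step_arm:
  commands: [10, 0, 0, 0, 0, 0, -0.02, 10, 0, 0, 0, 0, 0, -0.04, 10, 0, 0, 0, 0, 0, -0.06, 10, 0, 0, 0, 0, 0, -0.07, 10, 0, 0, 0, 0, 0, -0.08, 10, 0, 0, 0, 0, 0, -0.08, 10, 0, 0, 0, 0, 0, -0.08, 10, 0, 0, 0, 0, 0, -0.08, 10, 0, 0, 0, 0, 0, -0.08, 10, 0, 0, 0, 0, 0, -0.08]

```text
clock: 20.3
position: [0.5976, 0.0957, 0.1661]
ee_rot: [0.833, 0.553, -0.0, -0.0]
ft_force: [0.9, -0.5, -2.1]
grip_width: 0.165
grasp_force: 122.3
```

```bash
python3 s.py
```

```text
[0.5976 0.0957 0.1661] yaw -22.9 [ 0.9 -0.5 -2.1] [0.02 0.18 0.03] j [-0.68  0.36  0.56  1.63 -0.2   1.21 -0.48]
```

step_arm:
  commands: [10, 0, 0, 0, 0, 0, -0.02, 10, 0, 0, 0, 0, 0, -0.04, 10, 0, 0, 0, 0, 0, -0.06, 10, 0, 0, 0, 0, 0, -0.07, 10, 0, 0, 0, 0, 0, -0.08, 10, 0, 0, 0, 0, 0, -0.08, 10, 0, 0, 0, 0, 0, -0.08, 10, 0, 0, 0, 0, 0, -0.08, 10, 0, 0, 0, 0, 0, -0.08, 10, 0, 0, 0, 0, 0, -0.08]

```text
clock: 21.55
position: [0.5975, 0.0958, 0.1661]
ee_rot: [0.896, 0.444, -0.0, -0.0]
ft_force: [-1.8, 2.9, -3.0]
grip_width: 0.163
grasp_force: 121.9
```

```bash
python3 s.py; python3 - <<'E'
from h import *
snap('wrist','w4',(170,130,470,355),2.6)
E
```

```text
[0.5975 0.0958 0.1661] yaw -37.3 [-1.8  2.9 -3. ] [0.41 0.55 0.79] j [-0.71  0.37  0.6   1.63 -0.22  1.21 -0.72]
```

View pics/w4.png

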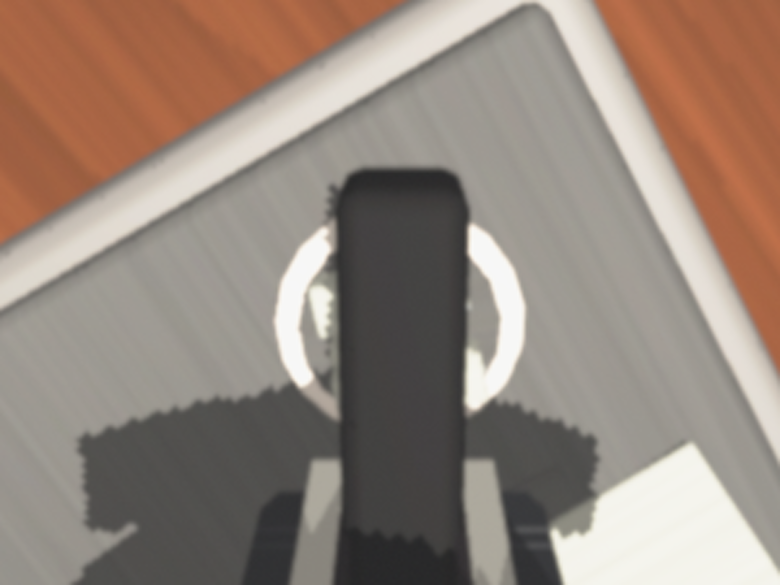

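The key sits centred on screw a's ring and the torque is rising. I'll press a little further to confirm the stop.

step_arm:
  commands: [10, 0, 0, 0, 0, 0, -0.01, 10, 0, 0, 0, 0, 0, -0.02, 10, 0, 0, 0, 0, 0, -0.03, 10, 0, 0, 0, 0, 0, -0.04, 10, 0, 0, 0, 0, 0, -0.04, 10, 0, 0, 0, 0, 0, -0.04, 10, 0, 0, 0, 0, 0, -0.04, 10, 0, 0, 0, 0, 0, -0.04, 10, 0, 0, 0, 0, 0, -0.04, 10, 0, 0, 0, 0, 0, -0.04]

```text
clock: 22.85
position: [0.5976, 0.0959, 0.1661]
ee_rot: [0.922, 0.387, -0.0, -0.0]
ft_force: [-3.1, 2.0, -2.4]
grip_width: 0.163
grasp_force: 121.6
```

```bash
python3 s.py
```

```text
[0.5976 0.0959 0.1661] yaw -44.5 [-3.1  2.  -2.4] [0.73 1.03 1.36] j [-0.73  0.37  0.62  1.63 -0.23  1.21 -0.83]
```

step_arm:
  commands: [10, 0, 0, 0, 0, 0, 0.04, 10, 0, 0, 0, 0, 0, 0.08, 10, 0, 0, 0, 0, 0, 0.08, 10, 0, 0, 0.03, 0, 0, 0.08, 10, 0, 0, 0.07, 0, 0, 0.08, 10, 0, 0, 0.13, 0, 0, 0.08, 10, -0.02, -0.08, 0.14, 0, 0, 0.13, 10, -0.05, -0.16, 0.14, 0, 0, 0.18, 10, -0.08, -0.24, 0.14, 0, 0, 0.22, 10, -0.1, -0.32, 0.14, 0, 0, 0.247]

```text
clock: 24.1
position: [0.5371, -0.0983, 0.2517]
ee_rot: [0.707, 0.707, 0.001, 0.001]
ft_force: [1.0, -0.5, -2.8]
grip_width: 0.161
grasp_force: 120.8
```

```bash
python3 s.py; python3 - <<'E'
from h import *
o=snap('wrist','w5')
p=w2px('wrist',[.5977,.0957,.098],o); print(p); np.save('pics/p.npy',p)
im=cv2.imread('pics/w5_full.png'); x,y=p.astype(int); a=im[max(0,y-40):y+40,x-40:x+40]
print(a.shape); cv2.imwrite('pics/a5.png',cv2.resize(a,None,fx=7,fy=7,interpolation=cv2.INTER_CUBIC)) if a.size else 0
E
```

```text
[ 0.5371 -0.0983  0.2517] yaw -0.0 [ 1.  -0.5 -2.8] [-0.05 -0.01  0.02] j [-0.48  0.15  0.64  1.67 -0.09  1.34  0.18]
[421.8077805  -76.79643867]
(444, 80, 3)
```

step_arm:
  commands: [10, -0.01, -0.1, 0, 0, 0, 0, 10, -0.02, -0.2, 0, 0, 0, 0, 10, -0.036, -0.3, 0, 0, 0, 0, 10, -0.036, -0.38, 0, 0, 0, 0, 10, -0.036, -0.42, 0, 0, 0, 0, 10, -0.036, -0.42, 0, 0, 0, 0, 10, -0.036, -0.42, -0.03, 0, 0, 0, 10, -0.036, -0.42, -0.03, 0, 0, 0, 10, -0.036, -0.42, -0.03, 0, 0, 0, 10, -0.036, -0.42, -0.03, 0, 0, 0]

```text
clock: 25.4
position: [0.5163, -0.3479, 0.2325]
ee_rot: [0.707, 0.707, 0.0, 0.0]
ft_force: [-0.3, 0.6, -2.4]
grip_width: 0.163
grasp_force: 120.8
```

```bash
python3 s.py; python3 - <<'E'
from h import *
snap('top','top3')
im=cv2.imread('pics/top3_full.png')
def c(x0,y0,w,h,W,H): return cv2.resize(im[y0:y0+h,x0:x0+w],(W,H),interpolation=cv2.INTER_CUBIC)
out=np.zeros((592,800,3),np.uint8); out[:450,:480]=c(410,185,80,75,480,450); out[:296,480:]=c(239,165,40,37,320,296); out[296:,480:]=c(334,222,40,37,320,296)
cv2.imwrite('pics/comp3.png',out)
E
```

```text
[ 0.5163 -0.3479  0.2325] yaw 0.0 [-0.3  0.6 -2.4] [-0.04  0.05  0.02] j [-0.06  0.39  0.77  1.5  -0.28  1.36  0.73]
```

View pics/comp3.png

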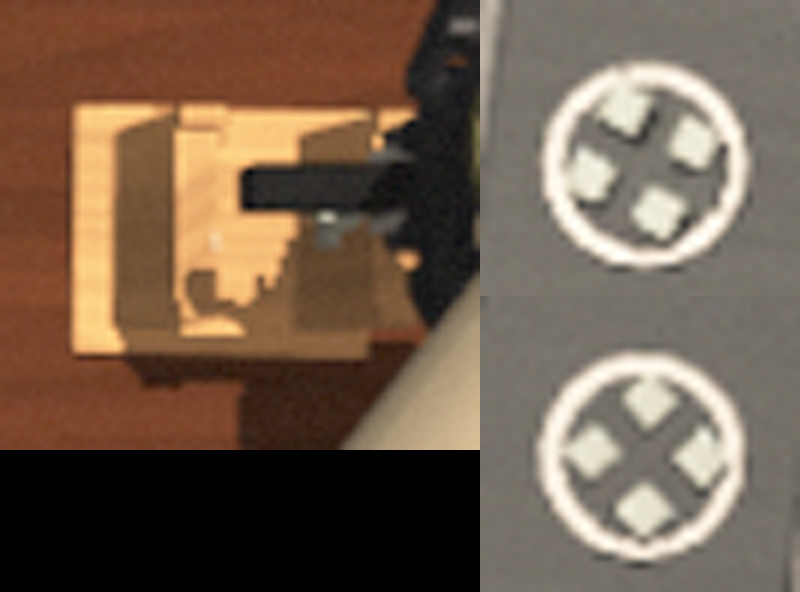

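Screw a's slots have turned about 113° and screw b's about 95°, and both ended at high torque, so both are home. The key is above the stand; lower it.

step_arm:
  commands: [10, 0, -0.004, 0, 0, 0, 0, 10, 0, -0.004, -0.05, 0, 0, 0, 10, 0, -0.004, -0.1, 0, 0, 0, 10, 0, -0.004, -0.14, 0, 0, 0, 10, 0, -0.004, -0.17, 0, 0, 0, 10, 0, -0.004, -0.19, 0, 0, 0, 10, 0, -0.004, -0.2, 0, 0, 0, 10, 0, -0.004, -0.2, 0, 0, 0, 10, 0, -0.004, -0.2, 0, 0, 0, 10, 0, -0.004, -0.2, 0, 0, 0]

```text
clock: 26.7
position: [0.5163, -0.3508, 0.1127]
ee_rot: [0.707, 0.707, 0.0, 0.0]
ft_force: [0.9, 0.3, -2.8]
grip_width: 0.162
grasp_force: 121.0
```

```bash
python3 s.py
```

```text
[ 0.5163 -0.3508  0.1127] yaw -0.0 [ 0.9  0.3 -2.8] [0.04 0.01 0.01] j [-0.02  0.5   0.72  1.64 -0.35  1.14  0.79]
```

step_arm:
  commands: [10, 0, -0.001, -0.008, 0, 0, 0, 10, 0, -0.001, -0.016, 0, 0, 0, 10, 0, -0.001, -0.02, 0, 0, 0, 10, 0, -0.001, -0.0225, 0, 0, 0, 10, 0, -0.001, -0.0225, 0, 0, 0, 10, 0, -0.001, -0.0225, 0, 0, 0, 30, 0, -0.001, -0.0225, 0, 0, 0, 50, 0, -0.001, -0.0225, 0, 0, 0, 50, 0, -0.001, -0.0225, 0, 0, 0, 50, 0, -0.001, -0.0225, 0, 0, 0]

```text
clock: 27.95
position: [0.516, -0.3513, 0.0986]
ee_rot: [0.707, 0.707, 0.0, 0.0]
ft_force: [0.1, -0.1, -0.1]
grip_width: 0.587
grasp_force: 0.0
```

step_arm:
  commands: [50, 0, 0, 0.02, 0, 0, 0, 50, 0, 0, 0.05, 0, 0, 0, 50, 0, 0, 0.1, 0, 0, 0, 50, 0, 0, 0.16, 0, 0, 0, 50, 0, 0, 0.24, 0, 0, 0, 50, 0, 0, 0.3, 0, 0, 0, 50, 0, 0.08, 0.3, 0, 0, 0, 50, 0, 0.16, 0.3, 0, 0, 0, 50, 0, 0.2, 0.3, 0, 0, 0, 50, 0, 0.2, 0.3, 0, 0, 0]

```text
clock: 29.2
position: [0.5166, -0.2294, 0.28]
ee_rot: [0.706, 0.708, 0.001, 0.0]
ft_force: [-0.2, -0.7, -0.1]
grip_width: 0.585
grasp_force: 0.0
```

```bash
python3 - <<'E'
from h import *
o=snap('wrist','w6'); print(o['position'],o['ft_force'])
E
```

```text
[ 0.51661607 -0.22936203  0.28001149] [-0.15620126 -0.72479681 -0.07349566]
```

View pics/w6.png

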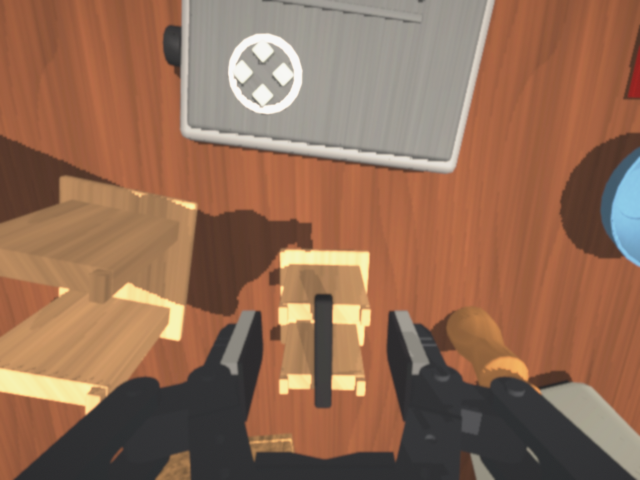

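The key hangs centred in the small stand, bar from (323,295) to (322,407), between the stops, and the robot is clear. The mill is unmoved.

```bash
python3 -c "
from workcell import *
print(hand_in())"
```

```text
the job is handed in; nothing more can be done
None
```

Both screws were turned clockwise until torque showed them at their stops, the key hangs back in its stand, nothing else was touched, and the job is handed in; no verdict was returned.

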